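# Load a ceramic sample and set the tuning cap of a microwave test cavity

## Robot

A 6-joint arm with a two-finger parallel gripper is mounted at the origin on the work surface. World frame = base frame: x ahead of the robot, y to its left, z up, the work surface at z = 0. Lengths are in m, angles in degrees, forces in N, time in s.
With the tool pointing down it reaches from about 0.325 to 1 m from the base axis. Payload 5.1 kg.
Tool frame: the origin (TCP) lies at the very end of the fingers, on their centre line; the grasp point (between the pads) lies 19 mm behind it (env.hold_point_z is the distance from the TCP to the grasp point, in m); z points along the fingers, y is the line along which they close (so a half turn about z gives the same grasp; the last joint's range is limited). The gripper opens to 85 mm and grips with 20 to 120 N. Pads are 22 mm wide; open, the fingers measure 114 mm over their backs; the gripper's body (76 mm by 85 mm) begins 54 mm behind the grasp point. The pads swing forward as they close: fully open they stand 13 mm farther back than shut.
Start: joints at [66.887, 7.093, 94.555, -0, 78.352, -4.733], TCP at [0.205, 0.617, 0.231] pointing down, gripper open.
Joint ranges: [-149.61, 149.61], [-58.7, 133.49], [1.44, 155.28], [-77.14, 257.14], [18.33, 153.61], [-166.67, 166.67]. Speed limits (degrees/s): [147.25, 147.25, 180, 180, 180, 180].

## Interface

Orientations are given as a 3x3 rotation matrix whose columns are the frame's x, y, z axes.
In Python, from bench import sense, imaging, env, finder gives the robot as it stands.
- The arm moves only by the tool drive_tool, never from a script. Its arguments are lists of equal length, an entry for each row: "linear": the shift along the tool's x, y, z normalised to -1 to 1, where 1 is 0.75 m, a list of three; "rotation": the turn, a rotation vector about the tool's x, y, z normalised to -1 to 1, where 1 is pi/2 rad, a list of three; "grip": the closure in counts, from 0 (fully open) to 255 (shut). A call has 1 to 10 rows; each row is the pose to reach, as a shift and turn from the pose commanded when the call began, along the tool's axes at that moment; what a row does not reach only later rows make up. A row lasts 1/12 s, in which the tool goes at most 41.7 mm and 7.16 degrees, less where a joint would pass 70% of its speed; a pose out of reach is approached as far as the arm can. A call with a number of a shift or a turn outside -1 to 1 is refused whole. A call with a gripper value outside its range is refused whole. The fingers move at their own pace and stop on an object; "newtons" is the grip in N (left out, the last holds). Time passes only in rows, so rows that repeat a pose let the fingers close. It gives the time, the measured TCP pose, the force, the opening and the grip force at its end, in the units of the state.
- sense(): the state, without advancing time (a new reading comes with each control period).
- imaging.snapshot(name): name is "scene" or "top"; returns a dict with "img" (480x640x3 uint8, red, green, blue), "mtx" (3x3 intrinsics, pixels), "k1" (the pictures are not rectified: a ray, as slopes to the right and down, at radius r is drawn at 1 + k1 r^2 times it, then the intrinsics apply), "view" (4x4, takes a point from world to camera coordinates). Camera axes: x right, y up, looking along -z (the intrinsics and any distortion apply to the point x, -y, -z); pixel columns grow to the right and rows downward; lengths in m; the calibration is good to about 2 mm. A picture is of the moment at which its call begins. There is no depth.
- env.close_job(): hands the job in; it is judged then, once.
Trained networks look in the newest picture that a camera, given by its name, has taken for a name from the list of things; names that differ only in an ending like _2 or _b are one class to them, and where a whole thing is asked for, a point or a joint stands for the part that bears it (a point fixed in the world has none). Each returns a list of dicts, best first, with "confidence" (0 to 1); they miss things now and then, are a little off and sometimes report something else, mostly with a low value. They report only what shows in the picture. A call takes as long as a camera call. They do not tell look-alikes from the thing itself.
- finder.outline_of(camera, thing): "mask" (480x640 bool, what is visible of it) and "position" ([row, column] in pixels, amid what is visible of it).
- finder.mark_of(camera, thing): "position" ([row, column] in pixels: a listed point, or the origin of a listed thing).
The state is a dict: "time_s": time; "joint_pos": joint angles; "joint_velocities": joint speeds; "joint_torque": joint torques, N m; "eef_pos": TCP position; "eef_rot": TCP orientation; "force": force on the tool from outside, world axes, zero at the start; "ft_torque": the same for the moment, N m; "gripper_width": finger opening in m; "grasp_force": force on a finger pad.
Only numpy, scipy, OpenCV 4.12 (cv2) and the standard library are available. Lean on these libraries where they do the work, as an engineer would, in place of code of your own. Each camera call takes 0.05 s, during which the arm holds its last target. There are 200 camera calls.

## Task

Load the largest ceramic puck from the open kit case into the round nest of the test cavity's open sample drawer, setting it down rather than dropping it, and push the drawer fully shut. Then screw the knurled tuning cap on top of the cavity down (clockwise) until it bottoms out, back it off a quarter turn, and finish still gripping the cap at that setting, so that it cannot drift while the analyser sweeps. Leave the other pucks, the wrench and the adapter where they are.

Things in the scene. Friction and masses are not known exactly. Their poses are not given: they have to be found in the camera images.
- cavity: Test cavity, fixed: aluminium box 110 mm deep (x), 130 mm wide (y), top at 66 mm, on an 8 mm base plate 140 x 160 mm. Origin on the bench under the box's centre, on the tuning cap's axis. Its -x axis points out of the front (roughly to the robot), the way the drawer opens; z up. On top a brass barrel, 17 mm radius, above a flange of 22 mm radius (66 to 70 mm); its end at 82 mm is the cap's stop.
- drawer (a joint): Sample drawer, m: 0 = fully shut (stop), 0.105 = fully open, along the cavity's -x. Starts open by 85 to 102 mm. About 1.2 N friction, light damping, no spring: stays where left. Front plate 8 mm thick, 130 mm wide, 9 to 58 mm above the bench, flat against the box front when shut. Tray floor 15 mm, its walls 29 mm above the bench.
- drawer_handle (a point): Middle of the straight bar handle on the drawer front, 36 mm above the bench: bar 8 mm thick, 60 mm long along the cavity's y, 22 mm ahead of the plate's outer face. Moves with the drawer; axes as the cavity's. Pushing it along the cavity's +x shuts the drawer.
- nest (a point): Centre of the round nest on the tray floor (15 mm above the bench), where the puck stands: a ring 40 mm inside, 50 mm outside diameter, 3 mm high. Moves with the drawer, axes as the cavity's. 44 mm behind the front plate's inner face, 45 mm ahead of the tray's rear wall, midway between side walls 104 mm apart. At least 41 mm ahead of the box at the start, clear above.
- tuning_cap (a joint): Turn of the knurled tuning cap, rad: 0 = bottomed on its shoulder (hard stop), growing counter-clockwise seen from above as it backs off, to 5.6 (upper stop). Starts at 2.7 to 4.3. Right-hand thread, 4 mm a turn; friction 0.08 N m, stays where left. The white line on its top points along the cavity's -x when bottomed; a black line on the barrel marks that side.
- cap_top (a point): Centre of the cap's top face, on the vertical turning axis: 106 mm above the bench when bottomed, 4 mm higher per turn. The cap is a knurled steel cylinder 40 mm in diameter, 24 mm high; below it the barrel is narrower (34 mm) down to the flange (44 mm) at 70 mm, so fingertips beside the cap may reach down to about 72 mm.
- plunger: The tuning plunger together with the knurled cap it carries. Origin on the cap's axis, 98 mm above the bench when bottomed (8 mm below the cap's top), rising with it.
- kit: Sample kit case, fixed, opened out flat: case half 120 x 210 mm with its rim at 29 mm and a foam bed at 26 mm on its -x side, lid half 120 x 210 mm, 18 mm high, on its +x side. Origin on the bench under the hinge between them. The three pucks stand on the foam in a row along its y at x = -62 mm, 62 mm apart, in any order, within about 6 mm.
- puck: The largest ceramic puck: off-white disc 34 mm in diameter, 18 mm thick, 64 to 100 g, standing flat on the foam. Origin at the centre of its underside, z up.
- puck_mid: Middle ceramic puck, 25 mm in diameter, 14 mm thick, to be left. Origin at the centre of its underside.
- puck_small: Smallest ceramic puck, 19 mm in diameter, 10 mm thick, to be left. Origin at the centre of its underside.
- wrench: Small steel wrench, 150 mm long, lying flat on the bench to the right, to be left. Origin under its middle.
- adapter: Coaxial adapter of steel and brass, 48 mm long, 20 mm thick, lying on the bench to the left, to be left. Origin under its middle.
There are look-alikes about, which are no part of the job. Several things have the shape of the cavity; the one meant has the colours described above.

How it is judged (in metres and radians):
On the way, in this order (a step that is already met when the one before it is completed fails the run):
1. the largest puck stands flat in the drawer's nest, let go, the drawer still open (horizontal distance between puck and nest below 0.006 m and z of puck in the frame of nest between -0.003 and 0.002 m and angle between puck's own z axis and vertical below 0.08 rad and contact force between puck and the fingers below 0.05 N and value of joint drawer above 0.02 m), for 0.2 s.
2. the drawer is shut with the puck in its nest (value of joint drawer below 0.004 m and horizontal distance between puck and nest below 0.006 m), for 0.2 s.
3. the cap is screwed down until it bottoms (value of joint tuning_cap below 0.06 rad and value of joint drawer below 0.004 m), for 0.1 s.
At the end, for the whole second after the job is handed in: The tuning cap stands a quarter turn (90 degrees, within 20) back from its stop, not turning, gripped by the fingers with more than 5 N; the drawer is shut to within 4 mm and the largest puck stands flat in its nest, within 6 mm of the centre (all of step 2 and value of joint tuning_cap between 1.22 and 1.92 rad and velocity of joint tuning_cap between -0.05 and 0.05 rad/s and contact force between the fingers and plunger above 5 N and z of puck in the frame of nest between -0.003 and 0.002 m and angle between puck's own z axis and vertical below 0.08 rad); the arm keeps its last pose, push and grip.
It fails at once if the puck is dropped or thrown (faster than 0.5 m/s with no finger on it) (linear speed of puck above 0.5 m/s and contact force between puck and the fingers below 0.01 N).
It fails at once if another puck, the wrench or the adapter is moved by more than 20 mm (distance of any of puck_mid, puck_small, wrench, adapter from where it was at the start of the episode above 0.02 m).
It also fails if it takes over 72 s, if anything falls off the work surface, if the arm or the gripper's body presses on something with over 40 N, if the wrist force passes 120 N, or if a joint passes its speed limit or range.

## Working session

There is one attempt and no reset: what is moved stays moved. The work goes in short steps, Python scripts to look and compute and a tool call to move; the robot and the scene stay as the last step left them, time stands still between calls to the robot, and variables do not carry over. Pictures are saved under pics/ and viewed, at most 10 in all, crops included, and the job is handed in when it is done.

Besides the shell and the picture viewer there is one more tool, called in YAML: its name, and indented under it one key for each argument. drive_tool: Moves the arm, as the interface text tells. Scaled input: -1 to 1 covers 0.75 m each way for a shift and pi/2 rad each way for a turn. Its arguments: {"type":"object","properties":{"linear":{"type":"array","items":{"type":"array","items":{"type":"number"}}},"rotation":{"type":"array","items":{"type":"array","items":{"type":"number"}}},"grip":{"type":"array","items":{"type":"number"}},"newtons":{"type":"number"}},"required":["linear","rotation","grip"]}

```bash
ls; mkdir -p pics
cat > h.py <<'E'
import numpy as np, cv2
from bench import sense, imaging, env, finder
def ray(s,p):
    r,c=p; K=np.array(s["mtx"],float); V=np.array(s["view"],float)
    d=np.array([(c-K[0,2])/K[0,0],(r-K[1,2])/K[1,1]]); u=d.copy()
    for _ in range(20): u=d/(1+s["k1"]*(u@u))
    R=V[:3,:3]; o=-R.T@V[:3,3]
    return o,R.T@np.array([u[0],-u[1],-1.])
def atz(s,p,z):
    o,d=ray(s,p); return o+d*(z-o[2])/d[2]
def proj(s,P):
    K=np.array(s["mtx"],float); V=np.array(s["view"],float)
    q=V[:3,:3]@np.asarray(P,float)+V[:3,3]; u=np.array([q[0],-q[1]])/-q[2]; u=u*(1+s["k1"]*(u@u))
    return np.array([K[1,1]*u[1]+K[1,2],K[0,0]*u[0]+K[0,2]])
def save(img,n): cv2.imwrite("pics/"+n,np.ascontiguousarray(img[:,:,::-1]))
E
python3 - <<'E'
from h import *
np.set_printoptions(precision=3,suppress=True)
Z=dict(cavity=0,drawer_handle=.036,nest=.015,cap_top=.108,kit=0,puck=.026,puck_mid=.026,puck_small=.026,wrench=0,adapter=0)
ims=[]
for cam in("scene","top"):
    s=imaging.snapshot(cam);ims.append(s["img"])
    V=np.array(s["view"]);print(cam,"cam at",-V[:3,:3].T@V[:3,3],s["k1"])
    for n,z in Z.items():
        for d in finder.mark_of(cam,n): print(n,round(d["confidence"],2),np.round(d["position"]),atz(s,d["position"],z))
save(ims[0],"scene.png");save(ims[1],"top.png")
print({k:np.array(v) for k,v in sense().items()}, env.hold_point_z)
E
```

```text
pics
scene cam at [ 1.288 -0.365  0.933] 0.0211598849807286
cavity 0.98 [306. 310.] [ 0.626 -0.135  0.   ]
cavity 0.96 [235. 231.] [ 0.308 -0.259 -0.   ]
cavity 0.94 [388. 231.] [ 0.766 -0.368  0.   ]
cavity 0.57 [321. 113.] [ 0.496 -0.59   0.   ]
cavity 0.56 [221. 359.] [0.385 0.107 0.   ]
cavity 0.51 [258. 408.] [0.569 0.168 0.   ]
drawer_handle 0.94 [247. 289.] [ 0.448 -0.13   0.036]
drawer_handle 0.59 [189. 343.] [0.273 0.1   0.036]
drawer_handle 0.51 [348. 224.] [ 0.691 -0.36   0.036]
drawer_handle 0.46 [285. 105.] [ 0.408 -0.592  0.036]
nest 0.8 [270. 300.] [ 0.516 -0.121  0.015]
nest 0.27 [305. 312.] [ 0.635 -0.133  0.015]
cap_top 0.98 [364. 226.] [ 0.775 -0.365  0.108]
cap_top 0.81 [291.  99.] [ 0.493 -0.588  0.108]
cap_top 0.8 [206. 224.] [ 0.309 -0.26   0.108]
cap_top 0.77 [278. 310.] [ 0.626 -0.134  0.108]
cap_top 0.71 [190. 357.] [0.375 0.098 0.108]
cap_top 0.38 [273. 304.] [ 0.606 -0.142  0.108]
kit 0.78 [283. 418.] [0.655 0.151 0.   ]
puck 0.54 [255. 409.] [0.579 0.161 0.026]
puck_mid 0.6 [265. 389.] [0.592 0.096 0.026]
puck_small 0.5 [256. 430.] [0.603 0.21  0.026]
wre
[... 1225 characters left out ...]
 0.026]
puck_small 0.45 [230. 194.] [0.587 0.203 0.026]
wrench 0.9 [256. 446.] [ 0.525 -0.417  0.   ]
adapter 0.51 [228. 123.] [0.597 0.389 0.   ]
{'time_s': array(1.1), 'joint_pos': array([66.887,  7.093, 94.555,  0.   , 78.353, -4.731]), 'joint_velocities': array([-0.073, -0.008, -0.031, -0.053, -0.183,  0.029]), 'joint_torque': array([  0.   , -42.36 , -36.576,   0.   ,   0.   ,  -0.   ]), 'eef_pos': array([0.205, 0.617, 0.231]), 'eef_rot': array([[-0.949,  0.315, -0.   ],
       [ 0.315,  0.949, -0.   ],
       [ 0.   , -0.   , -1.   ]]), 'force': array([ 0.178, -0.137, -0.014]), 'ft_torque': array([-0.043,  0.005, -0.017]), 'grasp_force': array(0.), 'gripper_width': array(0.086)} 0.0187
```

Run:
```python
import cv2,numpy as np
t=cv2.imread("pics/top.png"); s=cv2.imread("pics/scene.png")
a=cv2.resize(t[190:310,180:380],(800,480),interpolation=cv2.INTER_CUBIC)
cv2.imwrite("pics/crop1.png",a)
```

```text
(no output)
```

View pics/top.png

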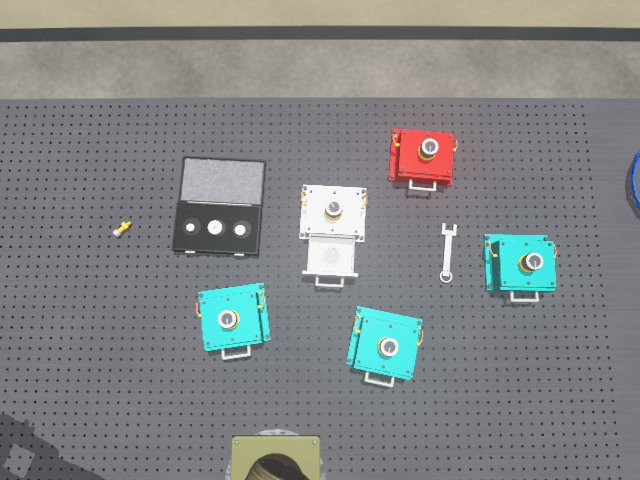

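View pics/crop1.png

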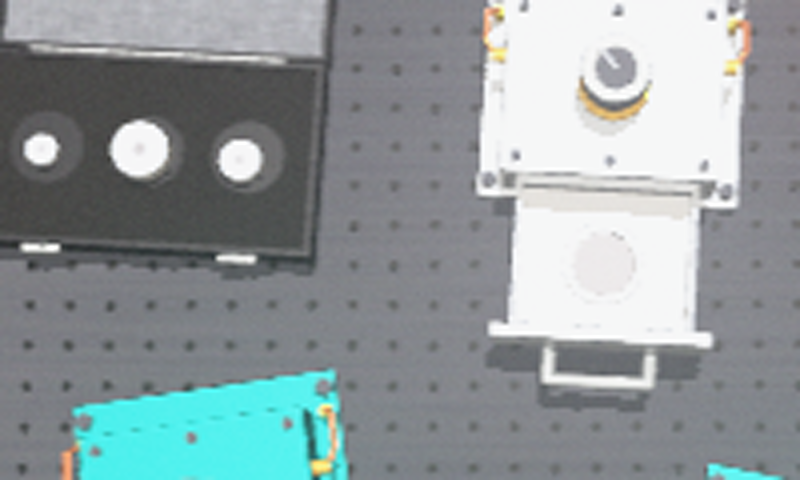

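View pics/scene.png

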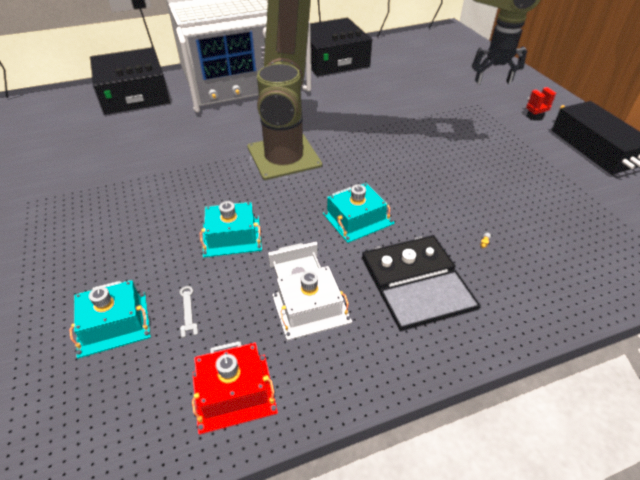

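Top view: candidates for the puck are the discs at (227,190) small, (227,215) largest and (230,240) middle, so I take (227,215). Cavities: teal at (320,232), (345,385) and (262,520), red at (155,425), bare aluminium with open drawer at (215,333), so I take the last. The crop confirms both: the nest is at about (256,331) and the cap at (208,334).

Run:
```python
from h import *
np.set_printoptions(precision=4,suppress=True)
for cam,box,thr in(("top",(218,242,180,250),170),("scene",(240,275,375,440),170)):
    s=imaging.snapshot(cam); g=s["img"].min(2).astype(np.float32)
    r0,r1,c0,c1=box; sub=g[r0:r1,c0:c1]
    n,l,st,ce=cv2.connectedComponentsWithStats((sub>thr).astype(np.uint8))
    for i in range(1,n):
        if st[i,4]<20: continue
        m=cv2.dilate((l==i).astype(np.uint8),np.ones((3,3)));w=np.clip(sub-70,0,None)*m
        yy,xx=np.mgrid[r0:r1,c0:c1]; p=((w*yy).sum()/w.sum(),(w*xx).sum()/w.sum())
        print(cam,"disc",st[i,4],np.round(p,1),atz(s,p,.044 if cam=="top" else .038))
    for t,z in(("cap_top",.108),("nest",.015),("drawer_handle",.036),("drawer",.015),("tuning_cap",.108),("kit",0.)):
        for d in finder.outline_of(cam,t):
            P=atz(s,d["position"],z)
            if abs(P[0]-.56)<.16 and (abs(P[1]+.13)<.04 or t=="kit"):
                m=d["mask"].astype(np.uint8); (rc,sz,an)=cv2.minAreaRect(cv2.findNonZero(m))
                bp=cv2.boxPoints((rc,sz,an)); print(cam,t,round(d["confidence"],2),m.sum(),np.round(d["position"],1),P,"box",[atz(s,(b[1],b[0]),z)[:2].round(3).tolist() for b in bp])
s=imaging.snapshot("top")
a=cv2.resize(s["img"][195:295,290:380],(720,800)[:1]+(800,),interpolation=cv2.INTER_CUBIC)
```

```text
top disc 156 [226.8 214.6] [0.5912 0.1489 0.044 ]
top disc 50 [226.8 189.9] [0.5912 0.2086 0.044 ]
top disc 88 [229.5 239.7] [0.5845 0.088  0.044 ]
top cap_top 0.57 256 [207.7 330.6] [ 0.6219 -0.13    0.108 ] box [[0.643, -0.117], [0.643, -0.154], [0.602, -0.154], [0.602, -0.117]]
top nest 0.84 2033 [258.8 328.3] [ 0.5168 -0.1259  0.015 ] box [[0.451, -0.061], [0.577, -0.065], [0.572, -0.198], [0.446, -0.191]]
top drawer_handle 0.92 2108 [255.9 331.8] [ 0.5208 -0.1339  0.036 ] box [[0.454, -0.061], [0.58, -0.076], [0.564, -0.204], [0.438, -0.187]]
top drawer 0.98 2064 [255.  329.1] [ 0.5262 -0.1279  0.015 ] box [[0.576, -0.061], [0.576, -0.192], [0.45, -0.19], [0.451, -0.062]]
top tuning_cap 0.77 259 [208.9 334. ] [ 0.6191 -0.1378  0.108 ] box [[0.643, -0.117], [0.643, -0.156], [0.602, -0.156], [0.602, -0.117]]
top kit 0.57 7985 [204.  219.9] [0.6593 0.147  0.    ] box [[0.537, 0.266], [0.794, 0.263], [0.777, 0.034], [0.522, 0.046]]
scene disc 43 [250.4 429.5] [0.5934 0.2112 0.038 ]
scene disc 134 [254.5 408.8] [0.5872 0.1535 0.038 ]
scene disc 74 [260.  386.5] [0.5836 0.091  0.038 ]
[... 296 characters left out ...]
0.07], [0.521, -0.199]]
scene drawer_handle 0.58 1287 [260.5 292.6] [ 0.4967 -0.1351  0.036 ] box [[0.44, -0.19], [0.447, -0.054], [0.548, -0.074], [0.539, -0.203]]
scene drawer 0.92 1254 [258.4 293.6] [ 0.4719 -0.1249  0.015 ] box [[0.422, -0.186], [0.423, -0.047], [0.526, -0.065], [0.522, -0.197]]
scene drawer 0.34 5219 [296.4 303.9] [ 0.6019 -0.1424  0.015 ] box [[0.422, -0.202], [0.416, -0.012], [0.716, -0.065], [0.711, -0.223]]
scene tuning_cap 0.81 294 [279.6 306.5] [ 0.6278 -0.1429  0.108 ] box [[0.598, -0.148], [0.612, -0.111], [0.665, -0.131], [0.651, -0.167]]
scene kit 0.73 6674 [283.5 417.6] [0.6556 0.1474 0.    ] box [[0.507, 0.05], [0.444, 0.319], [0.777, 0.253], [0.809, 0.032]]
```

Run:
```python
from h import *
np.set_printoptions(precision=4,suppress=True)
s=imaging.snapshot("top"); I=s["img"]
print(I[256,318:346].tolist())
cv2.imwrite("pics/crop2.png",cv2.resize(np.ascontiguousarray(I[195:295,290:380,::-1]),(540,600),interpolation=cv2.INTER_CUBIC))
```

```text
[[246, 247, 247], [246, 247, 247], [246, 247, 247], [246, 247, 247], [242, 243, 244], [237, 235, 235], [237, 234, 235], [236, 234, 234], [237, 234, 235], [236, 234, 234], [237, 234, 235], [238, 234, 235], [237, 233, 234], [237, 234, 235], [237, 234, 235], [237, 234, 235], [237, 234, 235], [236, 233, 235], [236, 234, 234], [237, 234, 235], [226, 223, 221], [243, 243, 244], [243, 244, 244], [245, 245, 246], [246, 247, 247], [246, 247, 247], [246, 247, 247], [246, 247, 247]]
```

View pics/crop2.png

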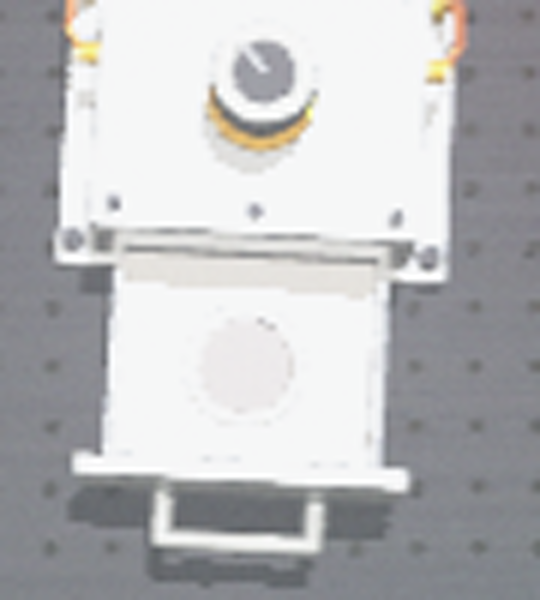

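The crop shows the nest disc at px (255.5,330.8), the plate's lower edge running (302,273) to (358,276), the handle bar at about (285.5,329), and the cap's grey top at (206.6,333.6).

```bash
cat > m.py <<'E'
from h import *
np.set_printoptions(precision=4,suppress=True)
s=imaging.snapshot("top"); I=s["img"].astype(np.int32)
V=np.array(s["view"]); 
m=((I[:,:,0]-I[:,:,1])>=2)&(I.min(2)>225)
k=np.zeros_like(m); k[244:268,318:346]=1; m&=k
n,l,st,ce=cv2.connectedComponentsWithStats(m.astype(np.uint8)); i=1+np.argmax(st[1:,4])
print("nest",st[i],ce[i],atz(s,(ce[i][1],ce[i][0]),.015))
g=I.max(2)-I.min(2); 
d=(I.max(2)<170)&(I.min(2)>60); k=np.zeros_like(d); k[200:213,326:341]=1; d&=k
n,l,st,ce=cv2.connectedComponentsWithStats(d.astype(np.uint8)); i=1+np.argmax(st[1:,4])
print("cap",st[i],ce[i],atz(s,(ce[i][1],ce[i][0]),.108))
f=lambda x,y:(195+(y+.5)/6-.5,290+(x+.5)/6-.5)
for a,b,z in(((157,540),(318,547),.036),((75,472),(408,490),.05),((58,262),(447,282),.008),((112,203),(397,217),.066)):
    A=atz(s,f(*a),z);B=atz(s,f(*b),z);dd=A-B;print(A,B,"yaw",np.degrees(np.arctan2(-dd[0],dd[1])))
c=atz(s,f(264,72),.108);t=atz(s,f(248,47),.108);print("cap",c,"line",np.degrees(np.arctan2(*(t-c)[[1,0]])))
# kit yaw from pucks
E
python3 m.py
```

```text
nest [323 248  16  16 172] [330.4767 255.6802] [ 0.5245 -0.1312  0.015 ]
cap [329 202  10  10  58] [333.8793 207.1552] [ 0.6232 -0.1375  0.108 ]
[ 0.452  -0.0953  0.036 ] [ 0.4491 -0.1591  0.036 ] yaw -2.6201217699585433
[ 0.4775 -0.0632  0.05  ] [ 0.4701 -0.194   0.05  ] yaw -3.2325503015636734
[ 0.5694 -0.0544  0.008 ] [ 0.5607 -0.2148  0.008 ] yaw -3.1049634195031235
[ 0.5821 -0.0778  0.066 ] [ 0.5763 -0.1901  0.066 ] yaw -2.978495927970031
cap [ 0.6246 -0.1368  0.108 ] line 31.521422142795117
```

```bash
cat > go.py <<'E'
import sys,numpy as np
from bench import sense
np.set_printoptions(precision=4,suppress=True)
s=sense();p=np.array(s["eef_pos"]);R=np.array(s["eef_rot"])
y=np.degrees(np.arctan2(R[1,1],R[0,1]))
print("t",round(s["time_s"],2),"pos",p,"yang",round(y,2),"tilt",np.round(R[:,2],4),"j",np.round(s["joint_pos"],1),"F",np.array(s["force"]),np.array(s["ft_torque"]),s["gripper_width"],s["grasp_force"])
v=list(map(float,sys.argv[1:]))
if v:
    d=(v[3]-y+180)%360-180
    print("linear",R.T@(np.array(v[:3])-p)/.75,"rot z",-d/90,"dist",np.linalg.norm(np.array(v[:3])-p),"deg",d)
E
python3 go.py .591 .149 .12 -3
```

```text
t 1.95 pos [0.205  0.6168 0.2313] yang 71.62 tilt [-0.  0. -1.] j [66.9  7.1 94.6  0.  78.4 -4.7] F [-0.0707  0.2273 -0.2399] [ 0.0512 -0.0351  0.0602] 0.08550184002813496 0.0
linear [-0.6851 -0.4296  0.1484] rot z 0.8291005462290121 dist 0.6166597737905039 deg -74.61904916061108
```

drive_tool:
  linear:
    - [-0.685,-0.43,0.148]
    - [-0.685,-0.43,0.148]
    - [-0.685,-0.43,0.148]
    - [-0.685,-0.43,0.148]
    - [-0.685,-0.43,0.148]
    - [-0.685,-0.43,0.148]
    - [-0.685,-0.43,0.148]
    - [-0.685,-0.43,0.148]
    - [-0.685,-0.43,0.148]
    - [-0.685,-0.43,0.148]
  rotation:
    - [0,0,0.829]
    - [0,0,0.829]
    - [0,0,0.829]
    - [0,0,0.829]
    - [0,0,0.829]
    - [0,0,0.829]
    - [0,0,0.829]
    - [0,0,0.829]
    - [0,0,0.829]
    - [0,0,0.829]
  grip: [0,0,0,0,0,0,0,0,0,0]
  newtons: 30

```text
time_s: 2.78
eef_pos: [0.4667, 0.2989, 0.1564]
eef_rot: [[0.006, 1.0, 0.001], [1.0, -0.006, 0.0], [0.0, 0.001, -1.0]]
force: [1.7, 0.7, 0.2]
gripper_width: 0.085
grasp_force: 0.0
```

```bash
python3 go.py .591 .149 .09 -3
```

```text
t 2.78 pos [0.4667 0.2989 0.1564] yang -0.35 tilt [ 0.0008  0.0004 -1.    ] j [ 27.1  -1.6 111.    0.   70.6  27.4] F [1.666  0.6759 0.2343] [-0.0053 -0.0677 -0.0275] 0.08503300106243253 0.0
linear [-0.1988  0.1669  0.0885] rot z 0.029416310603201306 dist 0.20569978899116603 deg -2.6474679542881177
```

drive_tool:
  linear:
    - [-0.199,0.167,0.088]
    - [-0.199,0.167,0.088]
    - [-0.199,0.167,0.088]
    - [-0.199,0.167,0.088]
    - [-0.199,0.167,0.088]
    - [-0.199,0.167,0.088]
    - [-0.199,0.167,0.088]
    - [-0.199,0.167,0.088]
    - [-0.199,0.167,0.088]
  rotation:
    - [0,0,0.029]
    - [0,0,0.029]
    - [0,0,0.029]
    - [0,0,0.029]
    - [0,0,0.029]
    - [0,0,0.029]
    - [0,0,0.029]
    - [0,0,0.029]
    - [0,0,0.029]
  grip: [0,0,0,0,0,0,0,0,0]

```text
time_s: 3.53
eef_pos: [0.5907, 0.1522, 0.0908]
eef_rot: [[0.045, 0.999, 0.001], [0.999, -0.045, 0.0], [0.0, 0.001, -1.0]]
force: [-0.5, 0.4, 0.4]
gripper_width: 0.0853
grasp_force: 0.0
```

```bash
python3 go.py .590 .150 .030 -3
python3 - <<'E'
from h import *
for c in("scene","top"):
    s=imaging.snapshot(c); b=(225,300,360,460) if c=="scene" else (195,265,170,260)
    a=s["img"][b[0]:b[1],b[2]:b[3]]
    cv2.imwrite(f"pics/g_{c}.png",cv2.resize(np.ascontiguousarray(a[:,:,::-1]),None,fx=4,fy=4,interpolation=cv2.INTER_CUBIC))
a=cv2.imread("pics/g_scene.png");b=cv2.imread("pics/g_top.png");h=280
cv2.imwrite("pics/g.png",np.hstack([a[:h],b[:h]]))
E
```

```text
t 3.53 pos [0.5907 0.1522 0.0908] yang -2.55 tilt [ 0.0006  0.0003 -1.    ] j [  9.4   9.3 106.3   0.   64.3  11.9] F [-0.4823  0.4093  0.3572] [ 0.0047 -0.0117 -0.0395] 0.08532315455468964 0.0
linear [-0.003  -0.0009  0.0811] rot z 0.0049927792132835845 dist 0.06087648113750101 deg -0.44935012919552264
```

View pics/g.png

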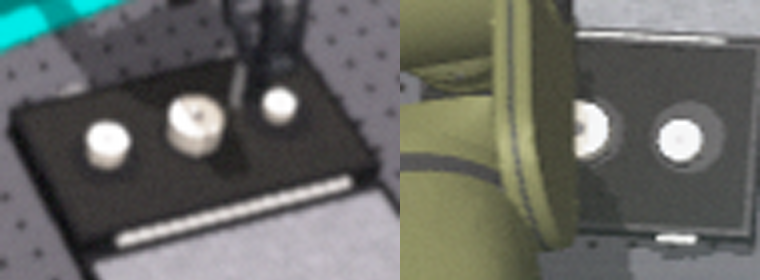

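Run:
```python
from h import *
s=imaging.snapshot("scene"); t=sense(); p=np.array(t["eef_pos"])
print(p,"tcp",proj(s,p),"up",proj(s,p+[0,0,.1]),"puck",proj(s,[.591,.149,.044]))
save(cv2.resize(np.ascontiguousarray(s["img"][130:310,340:540]),None,fx=3,fy=3,interpolation=cv2.INTER_CUBIC),"w.png")
```

```text
[0.59067568 0.15246744 0.09105301] tcp [241.16535359 411.91448042] up [211.34638275 417.85940208] puck [254.41651538 408.2342053 ]
```

View pics/w.png

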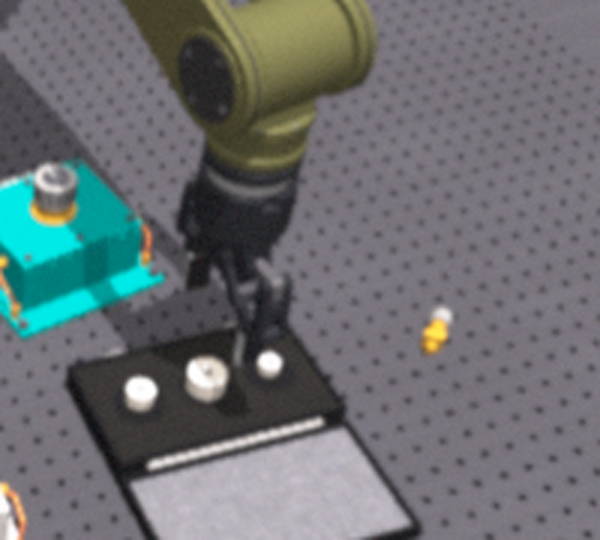

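TCP projects to (241,412), midway between the fingertips at about (225,404) and (250,420), so the calibration holds. I'll lower onto the largest puck.

drive_tool:
  linear:
    - [-0.003,-0.001,0.04]
    - [-0.003,-0.001,0.081]
    - [-0.003,-0.001,0.081]
    - [-0.003,-0.001,0.081]
    - [-0.003,-0.001,0.081]
  rotation:
    - [0,0,0.005]
    - [0,0,0.005]
    - [0,0,0.005]
    - [0,0,0.005]
    - [0,0,0.005]
  grip: [0,0,0,0,0]

```text
time_s: 4.1
eef_pos: [0.5907, 0.1497, 0.031]
eef_rot: [[0.053, 0.999, 0.002], [0.999, -0.053, 0.0], [0.0, 0.002, -1.0]]
force: [-0.3, -0.1, 0.2]
gripper_width: 0.0853
grasp_force: 0.0
```

```bash
python3 go.py .590 .150 .030 -3
python3 - <<'E'
from h import *
np.set_printoptions(precision=4,suppress=True)
s=imaging.snapshot("scene"); I=s["img"].astype(int)
print(proj(s,[.5245,-.1312,.015]))
g=I[258:286,284:316].min(2); 
for r in range(0,28,1): print(258+r,*g[r,::1])
E
```

```text
t 4.1 pos [0.5907 0.1497 0.031 ] yang -3.02 tilt [ 0.0016  0.0003 -1.    ] j [  9.2  13.5 108.    0.   58.4  12.2] F [-0.293  -0.0861  0.1936] [-0.0326  0.0089  0.0265] 0.08531008841285428 0.0
linear [ 0.0003 -0.001   0.0013] rot z -0.0001721852439153003 dist 0.00128597341546592 deg 0.015496671952377028
[273.0146 297.8524]
258 166 164 165 167 169 165 170 167 164 168 166 171 178 181 194 206 213 223 235 242 247 249 251 253 253 254 254 254 253 243 207 225
259 163 163 163 167 166 168 169 174 180 185 192 203 218 229 239 245 247 250 252 253 253 254 254 254 254 254 254 254 254 251 223 220
260 167 168 172 172 176 187 196 211 221 227 239 244 248 251 253 253 253 254 254 254 254 254 254 254 254 254 254 254 254 253 242 214
261 179 191 201 212 221 235 240 246 248 251 253 253 254 254 254 254 254 254 254 254 254 254 254 254 254 254 254 254 254 254 251 222
262 222 237 244 246 249 252 253 253 254 254 254 254 254 254 254 254 254 254 254 254 254 254 254 254 254 254 254 254 254 254 253 242
263 249 253 253 254 254 254 254 254 254 254 254 254 254 254 254 254 254 254 254 254 254 254 254 254 254 254 254 254
[... 2211 characters left out ...]
6 228 205 177 150 140 137 142 158 180 222 238 237
281 253 253 253 253 253 253 253 253 253 253 253 253 253 253 253 250 211 158 193 223 233 231 220 203 192 193 193 205 212 229 232 216
282 253 253 253 253 253 253 253 253 253 253 253 253 253 253 253 250 205 130 138 188 219 229 230 228 228 230 227 226 223 221 200 159
283 253 253 253 253 253 253 253 254 253 253 254 254 253 253 253 251 220 124 102 134 169 194 211 217 219 220 215 206 193 178 141 108
284 254 253 253 254 253 254 254 254 253 253 253 253 253 253 253 252 234 143 83 97 116 129 148 163 169 171 165 149 138 128 102 83
285 254 253 254 253 254 253 253 253 253 253 253 253 253 253 253 251 235 146 84 90 88 94 109 116 123 119 120 115 106 111 91 79
```

drive_tool:
  linear:
    - [0,-0.001,0.001]
    - [0,-0.001,0.001]
    - [0,-0.001,0.001]
    - [0,-0.001,0.001]
    - [0,-0.001,0.001]
    - [0,-0.001,0.001]
    - [0,-0.001,0.001]
    - [0,-0.001,0.001]
    - [0,-0.001,0.001]
    - [0,-0.001,0.001]
  rotation:
    - [0,0,0]
    - [0,0,0]
    - [0,0,0]
    - [0,0,0]
    - [0,0,0]
    - [0,0,0]
    - [0,0,0]
    - [0,0,0]
    - [0,0,0]
    - [0,0,0]
  grip: [255,255,255,255,255,255,255,255,255,255]
  newtons: 30

```text
time_s: 4.98
eef_pos: [0.5898, 0.1492, 0.0297]
eef_rot: [[0.053, 0.999, 0.001], [0.999, -0.053, 0.0], [0.0, 0.001, -1.0]]
force: [-1.9, -0.5, 5.7]
gripper_width: 0.0329
grasp_force: 29.9
```

```bash
python3 go.py .590 .150 .13 -3
python3 - <<'E'
from h import *
s=imaging.snapshot("scene")
n=np.array([.5245,-.1312,.015]); print(proj(s,n+.02*np.array([-.956,.293,0])),[proj(s,n+[.0,y,0]).round(1) for y in(-.02,.02)], [proj(s,[.634,.15,.09])])
E
```

```text
t 4.98 pos [0.5898 0.1492 0.0297] yang -3.06 tilt [ 0.0007  0.0001 -1.    ] j [  9.1  13.6 108.1   0.   58.3  12.2] F [-1.9331 -0.5351  5.7293] [-0.077   0.3281 -0.0411] 0.03286364806020587 29.946524798870087
linear [ 0.0011  0.0003 -0.1338] rot z -0.0006910819015991541 dist 0.10034646407496903 deg 0.062197371143923874
[267.2343071  297.56270847] [array([275.1, 290.5]), array([270.9, 305.1])] [array([253.39419039, 419.59079929])]
```

drive_tool:
  linear:
    - [0,0,-0.02]
    - [0,0,-0.06]
    - [0,0,-0.1]
    - [0,0,-0.134]
    - [0,0,-0.134]
  rotation:
    - [0,0,0]
    - [0,0,0]
    - [0,0,0]
    - [0,0,0]
    - [0,0,0]
  grip: [255,255,255,255,255]

```text
time_s: 5.45
eef_pos: [0.593, 0.1497, 0.1357]
eef_rot: [[0.053, 0.999, 0.01], [0.999, -0.053, 0.002], [0.002, 0.01, -1.0]]
force: [2.2, 0.6, 0.5]
gripper_width: 0.0327
grasp_force: 30.1
```

```bash
python3 go.py .5245 -.1312 .12 87
python3 - <<'E'
from h import *
s=imaging.snapshot("scene");p=np.array(sense()["eef_pos"]);print(proj(s,p),proj(s,p+[0,0,-.004]),proj(s,p+[0,0,.014]))
save(cv2.resize(np.ascontiguousarray(s["img"][180:260,380:450]),None,fx=7,fy=7,interpolation=cv2.INTER_CUBIC),"held.png")
E
```

```text
t 5.45 pos [0.593  0.1497 0.1357] yang -3.06 tilt [ 0.0104  0.0017 -0.9999] j [  9.1   6.4 104.9  -0.   68.2  12.2] F [2.1814 0.5655 0.4727] [ 0.0354 -0.0771  0.0627] 0.03268202521852742 30.075729489326477
linear [-0.379  -0.0714  0.0194] rot z -1.0006772944006552 dist 0.2895840904459983 deg 90.06095649605896
[229.70206008 413.40601668] [230.87847655 413.17353873] [225.53802754 414.22910504]
```

View pics/held.png

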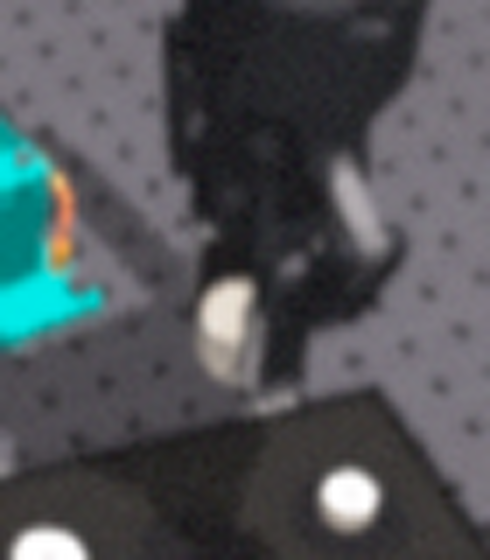

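drive_tool:
  linear:
    - [-0.02,-0.005,0]
    - [-0.07,-0.02,0.01]
    - [-0.12,-0.03,0.02]
    - [-0.17,-0.04,0.02]
    - [-0.22,-0.05,0.02]
    - [-0.27,-0.06,0.02]
    - [-0.32,-0.07,0.02]
    - [-0.36,-0.071,0.02]
    - [-0.379,-0.071,0.02]
    - [-0.379,-0.071,0.02]
  rotation:
    - [0,0,-0.08]
    - [0,0,-0.16]
    - [0,0,-0.24]
    - [0,0,-0.32]
    - [0,0,-0.4]
    - [0,0,-0.48]
    - [0,0,-0.56]
    - [0,0,-0.64]
    - [0,0,-0.72]
    - [0,0,-0.8]
  grip: [255,255,255,255,255,255,255,255,255,255]

```text
time_s: 6.33
eef_pos: [0.5192, -0.1347, 0.1121]
eef_rot: [[-0.913, 0.409, -0.003], [0.409, 0.913, 0.0], [0.003, -0.001, -1.0]]
force: [0.5, -0.4, -0.0]
gripper_width: 0.0326
grasp_force: 30.1
```

```bash
python3 go.py .5245 -.1312 .07 87
```

```text
t 6.33 pos [ 0.5192 -0.1347  0.1121] yang 65.87 tilt [-0.0032  0.0001 -1.    ] j [-20.2  -1.1 115.   -0.1  66.2 -86.1] F [ 0.4958 -0.4263 -0.0014] [-0.0027  0.0469 -0.0252] 0.0325644317999181 30.0950825214386
linear [-0.0047  0.0072  0.0561] rot z -0.23478538694220233 dist 0.04252997793049713 deg 21.13068482479821
```

drive_tool:
  linear:
    - [-0.005,0.007,0.01]
    - [-0.005,0.007,0.03]
    - [-0.005,0.007,0.056]
    - [-0.005,0.007,0.056]
    - [-0.005,0.007,0.056]
    - [-0.005,0.007,0.056]
    - [-0.005,0.007,0.056]
  rotation:
    - [0,0,-0.08]
    - [0,0,-0.16]
    - [0,0,-0.235]
    - [0,0,-0.235]
    - [0,0,-0.235]
    - [0,0,-0.235]
    - [0,0,-0.235]
  grip: [255,255,255,255,255,255,255]

```text
time_s: 6.92
eef_pos: [0.5271, -0.1287, 0.073]
eef_rot: [[-0.998, 0.056, 0.001], [0.056, 0.998, -0.0], [-0.001, -0.0, -1.0]]
force: [-0.3, -0.9, 0.1]
gripper_width: 0.0324
grasp_force: 30.1
```

```bash
python3 go.py .5245 -.1312 .03 87
python3 - <<'E'
from h import *
P=np.array(sense()["eef_pos"]);ims=[]
for c in("scene","top"):
    s=imaging.snapshot(c);r,q=proj(s,P).round().astype(int);print(c,proj(s,P),proj(s,P+[0,0,-.004]))
    a=s["img"][r-40:r+40,q-40:q+40,::-1]; ims.append(cv2.resize(np.ascontiguousarray(a),(400,400),interpolation=cv2.INTER_CUBIC))
cv2.imwrite("pics/above.png",np.hstack(ims))
E
```

```text
t 6.92 pos [ 0.5271 -0.1287  0.073 ] yang 86.81 tilt [ 0.0011 -0.0004 -1.    ] j [ -19.4    2.4  115.7   -0.    61.8 -106.2] F [-0.3043 -0.8642  0.1459] [-0.0084  0.0001 -0.0684] 0.03241752048674488 30.103272199630737
linear [ 0.0033 -0.0034  0.0574] rot z -0.0020653221013102693 dist 0.04318158984117203 deg 0.18587898911792422
scene [258.17434607 298.34527796] [259.26211416 298.39753045]
top [250.90360452 329.97632277] [251.17483571 329.9380922 ]
```

View pics/above.png

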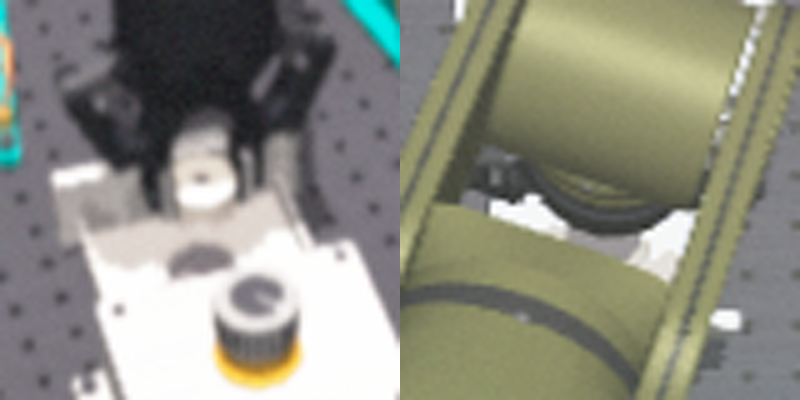

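The scene half shows the held puck level with its centre mark at px (253.6,298.2), within 1 px of prediction; the nest lies just beneath. I'll lower it.

drive_tool:
  linear:
    - [0.003,-0.003,0.02]
    - [0.003,-0.003,0.04]
    - [0.003,-0.003,0.055]
    - [0.003,-0.003,0.055]
    - [0.003,-0.003,0.055]
    - [0.003,-0.003,0.055]
  rotation:
    - [0,0,0]
    - [0,0,0]
    - [0,0,0]
    - [0,0,0]
    - [0,0,0]
    - [0,0,0]
  grip: [255,255,255,255,255,255]

```text
time_s: 7.52
eef_pos: [0.5249, -0.1309, 0.0319]
eef_rot: [[-0.999, 0.054, 0.001], [0.054, 0.999, -0.0], [-0.001, -0.0, -1.0]]
force: [-0.5, -0.2, -0.4]
gripper_width: 0.0325
grasp_force: 30.1
```

```bash
python3 go.py .5252 -.1312 .020 87
```

```text
t 7.52 pos [ 0.5249 -0.1309  0.0319] yang 86.9 tilt [ 0.0012 -0.0004 -1.    ] j [ -19.7    5.6  117.     0.    57.3 -106.6] F [-0.5048 -0.2123 -0.4175] [0.0213 0.0295 0.0311] 0.03252474310325554 30.12043833732605
linear [-0.0005 -0.0003  0.0159] rot z -0.0011001325649889144 dist 0.01190989109420805 deg 0.09901193084900228
```

drive_tool:
  linear:
    - [0,0,0.004]
    - [0,0,0.008]
    - [0,0,0.012]
    - [0,0,0.0145]
    - [0,0,0.0145]
    - [0,0,0.0145]
  rotation:
    - [0,0,0]
    - [0,0,0]
    - [0,0,0]
    - [0,0,0]
    - [0,0,0]
    - [0,0,0]
  grip: [255,255,255,255,255,255]

```text
time_s: 8.02
eef_pos: [0.524, -0.1307, 0.02]
eef_rot: [[-0.999, 0.054, -0.0], [0.054, 0.999, 0.0], [0.0, 0.0, -1.0]]
force: [-0.2, 1.0, -0.6]
gripper_width: 0.0323
grasp_force: 30.1
```

```bash
python3 go.py .5252 -.1312 .018 87
```

```text
t 8.02 pos [ 0.524  -0.1307  0.02  ] yang 86.9 tilt [-0.0004  0.0002 -1.    ] j [ -19.7    6.6  117.3    0.    56.1 -106.6] F [-0.1756  0.9593 -0.6485] [ 0.0639 -0.0203 -0.0237] 0.032336713870920325 30.119855403900146
linear [-0.0016 -0.0006  0.0026] rot z -0.0010668135595924217 dist 0.002342730260952406 deg 0.09601322036331794
```

drive_tool:
  linear:
    - [-0.001,0,0.001]
    - [-0.001,0,0.002]
    - [-0.001,0,0.002]
    - [-0.001,0,0.002]
  rotation:
    - [0,0,0]
    - [0,0,0]
    - [0,0,0]
    - [0,0,0]
  grip: [255,255,255,255]

```text
time_s: 8.35
eef_pos: [0.525, -0.1308, 0.0187]
eef_rot: [[-0.999, 0.054, 0.0], [0.054, 0.999, -0.0], [-0.0, -0.0, -1.0]]
force: [-0.4, -0.2, -0.2]
gripper_width: 0.0327
grasp_force: 30.1
```

```bash
python3 go.py .5252 -.1312 .018 87
```

```text
t 8.35 pos [ 0.525  -0.1308  0.0187] yang 86.91 tilt [ 0. -0. -1.] j [ -19.7    6.8  117.2   -0.    56.  -106.6] F [-0.3925 -0.203  -0.1855] [0.0217 0.004  0.0669] 0.03273954620560444 30.12576162815094
linear [-0.0003 -0.0005  0.001 ] rot z -0.0010294970660911279 dist 0.0008601814604834053 deg 0.0926547359482015
```

drive_tool:
  linear:
    - [0,0,0.001]
    - [0,0,0.0015]
    - [0,0,0.0015]
  rotation:
    - [0,0,0]
    - [0,0,0]
    - [0,0,0]
  grip: [255,255,255]

```text
time_s: 8.6
eef_pos: [0.5258, -0.1308, 0.0186]
eef_rot: [[-0.999, 0.054, 0.001], [0.054, 0.999, -0.0], [-0.001, -0.0, -1.0]]
force: [-1.4, 1.3, 5.4]
gripper_width: 0.0326
grasp_force: 30.6
```

```bash
python3 go.py .5252 -.1312 .017 87
```

```text
t 8.6 pos [ 0.5258 -0.1308  0.0186] yang 86.9 tilt [ 0.0014 -0.0001 -1.    ] j [ -19.7    6.9  117.1    0.    55.9 -106.6] F [-1.446   1.3472  5.4145] [0.2731 0.1748 0.043 ] 0.032582168584075845 30.575004816055298
linear [ 0.0007 -0.0005  0.0022] rot z -0.0010621333300545328 dist 0.0017790435473093607 deg 0.09559199970490795
```

drive_tool:
  linear:
    - [0,0,0]
    - [0,0,0]
    - [0,0,0]
    - [0,0,0]
    - [0,0,0]
    - [0,0,0]
  rotation:
    - [0,0,0]
    - [0,0,0]
    - [0,0,0]
    - [0,0,0]
    - [0,0,0]
    - [0,0,0]
  grip: [140,130,120,115,110,110]

```text
time_s: 9.1
eef_pos: [0.5248, -0.1308, 0.0174]
eef_rot: [[-0.999, 0.054, -0.0], [0.054, 0.999, 0.0], [0.0, 0.0, -1.0]]
force: [0.4, 0.4, -0.8]
gripper_width: 0.0486
grasp_force: 0.0
```

```bash
python3 go.py .5252 -.1312 .1 87
```

```text
t 9.1 pos [ 0.5248 -0.1308  0.0174] yang 86.9 tilt [-0.0003  0.0001 -1.    ] j [ -19.7    7.   117.2   -0.    55.9 -106.6] F [ 0.4087  0.4288 -0.8275] [-0.0286  0.0051 -0.0101] 0.048581090544851574 0.0
linear [-0.0005 -0.0005 -0.1101] rot z -0.0010570920867195356 dist 0.08260960830749832 deg 0.09513828780475819
```

drive_tool:
  linear:
    - [0,0,-0.03]
    - [0,0,-0.08]
    - [0,0,-0.11]
    - [0,0,-0.11]
    - [0.05,0,-0.11]
    - [0.1,0,-0.11]
    - [0.152,0,-0.11]
    - [0.152,0,-0.11]
    - [0.152,0,-0.11]
  rotation:
    - [0,0,0]
    - [0,0,0]
    - [0,0,0]
    - [0,0,0]
    - [0,0,0]
    - [0,0,0]
    - [0,0,0]
    - [0,0,0]
    - [0,0,0]
  grip: [110,110,110,110,200,255,255,255,255]

```text
time_s: 9.85
eef_pos: [0.4087, -0.124, 0.0986]
eef_rot: [[-0.998, 0.055, -0.001], [0.055, 0.998, 0.001], [0.001, 0.0, -1.0]]
force: [-0.3, 0.1, -0.1]
gripper_width: -0.0001
grasp_force: 0.0
```

```bash
python3 go.py .409 -.1253 .025 87
python3 - <<'E'
from h import *
s=imaging.snapshot("scene"); print("expect top centre",proj(s,[.5245,-.1312,.033]))
save(cv2.resize(np.ascontiguousarray(s["img"][230:310,255:345]),None,fx=6,fy=6,interpolation=cv2.INTER_CUBIC),"seat.png")
E
```

```text
t 9.85 pos [ 0.4087 -0.124   0.0986] yang 86.85 tilt [-0.0012  0.0006 -1.    ] j [ -24.1  -15.4  129.1    0.    66.4 -110.9] F [-0.2598  0.0781 -0.115 ] [0.0229 0.0063 0.0113] -0.00011805665778722727 0.0
linear [-0.0006 -0.0018  0.0982] rot z -0.0016588270132381745 dist 0.07363276727634692 deg 0.1492944311914357
expect top centre [268.38760387 297.61745374]
```

View pics/seat.png

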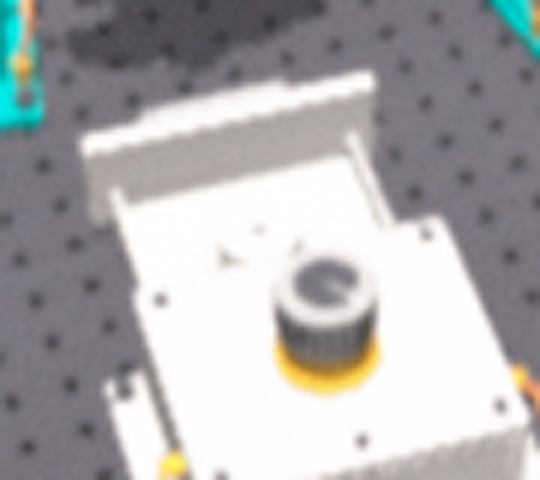

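Seated: the puck's centre mark is at px (267.9,297.6) against an expected (268.4,297.6). Next, the handle.

drive_tool:
  linear:
    - [0,-0.002,0.04]
    - [0,-0.002,0.08]
    - [0,-0.002,0.098]
    - [0,-0.002,0.098]
    - [-0.02,-0.001,0.098]
    - [-0.03,-0.001,0.098]
    - [-0.04,0,0.098]
    - [-0.05,0,0.098]
    - [-0.05,0,0.098]
  rotation:
    - [0,0,0]
    - [0,0,0]
    - [0,0,0]
    - [0,0,0]
    - [0,0,0]
    - [0,0,0]
    - [0,0,0]
    - [0,0,0]
    - [0,0,0]
  grip: [255,255,255,255,255,255,255,255,255]

```text
time_s: 10.65
eef_pos: [0.451, -0.1272, 0.0278]
eef_rot: [[-0.999, 0.054, 0.003], [0.054, 0.999, -0.001], [-0.003, -0.001, -1.0]]
force: [-0.4, -0.0, -0.4]
gripper_width: 0.0003
grasp_force: 0.0
```

```bash
python3 go.py .521 -.1311 .025 87
```

```text
t 10.65 pos [ 0.451  -0.1272  0.0278] yang 86.93 tilt [ 0.0028 -0.0009 -1.    ] j [ -22.3   -3.1  126.4    0.    56.6 -109.3] F [-0.4379 -0.0133 -0.3789] [ 0.0659 -0.0142  0.0261] 0.0002840749308637521 0.0
linear [-0.0935 -0.0002  0.004 ] rot z -0.0007590290797543907 dist 0.07018464054534865 deg 0.06831261717789516
```

drive_tool:
  linear:
    - [-0.012,0,0.002]
    - [-0.024,0,0.004]
    - [-0.036,0,0.004]
    - [-0.048,0,0.004]
    - [-0.06,0,0.004]
    - [-0.072,0,0.004]
    - [-0.08,0,0.004]
    - [-0.08,0,0.004]
  rotation:
    - [0,0,0]
    - [0,0,0]
    - [0,0,0]
    - [0,0,0]
    - [0,0,0]
    - [0,0,0]
    - [0,0,0]
    - [0,0,0]
  grip: [255,255,255,255,255,255,255,255]

```text
time_s: 11.32
eef_pos: [0.5102, -0.1301, 0.0239]
eef_rot: [[-0.999, 0.054, 0.002], [0.054, 0.999, -0.0], [-0.002, -0.0, -1.0]]
force: [0.7, -0.2, -0.2]
gripper_width: -0.0001
grasp_force: 0.0
```

```bash
python3 go.py .521 -.1311 .025 87
```

```text
t 11.32 pos [ 0.5102 -0.1301  0.0239] yang 86.92 tilt [ 0.0017 -0.0003 -1.    ] j [ -20.2    4.6  119.     0.    56.3 -107.1] F [ 0.6592 -0.1951 -0.216 ] [ 0.0135  0.0066 -0.0167] -9.505979142665239e-05 0.0
linear [-0.0144 -0.0006 -0.0014] rot z -0.0008680446530711884 dist 0.010852970205914726 deg 0.07812401877640696
```

drive_tool:
  linear:
    - [-0.004,0,0]
    - [-0.008,0,0]
    - [-0.012,0,0]
    - [-0.016,0,0]
    - [-0.02,0,0]
    - [-0.023,0,0]
    - [-0.023,0,0]
  rotation:
    - [0,0,0]
    - [0,0,0]
    - [0,0,0]
    - [0,0,0]
    - [0,0,0]
    - [0,0,0]
    - [0,0,0]
  grip: [255,255,255,255,255,255,255]

```text
time_s: 11.9
eef_pos: [0.5233, -0.1306, 0.0233]
eef_rot: [[-0.999, 0.053, -0.007], [0.053, 0.999, 0.001], [0.007, 0.001, -1.0]]
force: [-11.0, -0.2, 8.7]
gripper_width: 0.0001
grasp_force: 5.5
```

```bash
python3 go.py .53 -.1315 .024 87
python3 - <<'E'
from h import *
s=imaging.snapshot("scene"); print([proj(s,[.5395+.0259,-.1325,.058]), proj(s,[.4506+.0259,-.1273,.058])])
for d in finder.mark_of("scene","drawer_handle"): print(d["confidence"],d["position"],atz(s,d["position"],.036))
g=s["img"][225:300,300].min(1);print(g.tolist())
E
```

```text
t 11.9 pos [ 0.5233 -0.1306  0.0233] yang 86.94 tilt [-0.0074  0.0009 -1.    ] j [ -19.7    6.5  117.    -0.1   56.9 -106.5] F [-10.9841  -0.1765   8.6592] [ 0.0199  1.694  -0.0305] 8.972202138175531e-05 5.471963435411453
linear [-0.0089 -0.0007 -0.001 ] rot z -0.0006477096050218733 dist 0.006748327455727152 deg 0.0582938644519686
[array([273.42306838, 302.24330207]), array([248.5740322 , 292.61327807])]
0.77 [345.1, 223.3] [ 0.68162911 -0.35959502  0.036     ]
0.6 [270.0, 297.7] [ 0.53227764 -0.13357775  0.036     ]
0.58 [284.3, 104.5] [ 0.40506593 -0.59417363  0.036     ]
0.48 [186.5, 340.2] [0.26016516 0.09778348 0.036     ]
[47, 50, 79, 102, 97, 78, 63, 56, 46, 42, 37, 36, 36, 39, 41, 34, 41, 38, 40, 35, 35, 30, 30, 28, 31, 25, 31, 33, 32, 33, 31, 33, 34, 26, 31, 33, 42, 66, 95, 107, 118, 120, 121, 136, 180, 225, 236, 241, 251, 253, 252, 248, 241, 233, 229, 221, 210, 208, 220, 233, 237, 227, 217, 203, 211, 230, 247, 252, 253, 253, 253, 253, 254, 254, 254]
```

drive_tool:
  linear:
    - [0.015,0,0]
    - [0.04,0,0]
    - [0.04,0,-0.05]
    - [0.04,0,-0.1]
    - [0.04,0,-0.15]
    - [0.0,0,-0.185]
    - [-0.05,0,-0.185]
    - [-0.1,0,-0.185]
    - [-0.134,-0.001,-0.185]
    - [-0.134,-0.001,-0.185]
  rotation:
    - [0,0,0]
    - [0,0,0]
    - [0,0,0]
    - [0,0,0]
    - [0,0,0]
    - [0,0,0]
    - [0,0,0]
    - [0,0,0]
    - [0,0,0]
    - [0,0,0]
  grip: [255,255,255,255,255,0,0,0,0,0]

```text
time_s: 12.83
eef_pos: [0.6302, -0.1373, 0.1627]
eef_rot: [[-0.999, 0.053, 0.004], [0.053, 0.999, -0.001], [-0.004, -0.0, -1.0]]
force: [-0.8, -0.6, -0.2]
gripper_width: 0.0606
grasp_force: 0.0
```

```bash
python3 go.py .624 -.1365 .08 87
```

```text
t 12.83 pos [ 0.6302 -0.1373  0.1627] yang 86.95 tilt [ 0.0036 -0.0006 -1.    ] j [ -17.1    9.2   99.     0.    71.6 -104. ] F [-0.7873 -0.6243 -0.1504] [ 0.0138  0.0595 -0.0104] 0.0605852764057335 0.0
linear [0.0087 0.0007 0.1103] rot z -0.000598985704319451 dist 0.0829590112745072 deg 0.053908713388750584
```

drive_tool:
  linear:
    - [0.006,0,0.02]
    - [0.006,0,0.02]
    - [0.006,0,0.02]
    - [0.006,0,0.02]
    - [0.006,0,0.02]
  rotation:
    - [0,0,0]
    - [0,0,0]
    - [0,0,0]
    - [0,0,0]
    - [0,0,0]
  grip: [0,0,0,0,0]

```text
time_s: 13.25
eef_pos: [0.6216, -0.1369, 0.1482]
eef_rot: [[-0.999, 0.054, 0.001], [0.054, 0.999, -0.0], [-0.001, -0.0, -1.0]]
force: [-0.4, -0.0, -0.2]
gripper_width: 0.0853
grasp_force: 0.0
```

```bash
python3 go.py .624 -.1365 .08 87
```

```text
t 13.25 pos [ 0.6216 -0.1369  0.1482] yang 86.9 tilt [ 0.0012 -0.0003 -1.    ] j [ -17.2    9.   100.7    0.    70.3 -104.1] F [-0.4333 -0.0362 -0.1724] [-0.023  -0.0482  0.0219] 0.08531806418173814 0.0
linear [-0.0031  0.0007  0.0909] rot z -0.0011327816698705343 dist 0.06822707558264106 deg 0.10195035028834809
```

drive_tool:
  linear:
    - [-0.003,0.001,0.03]
    - [-0.003,0.001,0.06]
    - [-0.003,0.001,0.09]
    - [-0.003,0.001,0.09]
    - [-0.003,0.001,0.09]
    - [-0.003,0.001,0.09]
  rotation:
    - [0,0,0]
    - [0,0,0]
    - [0,0,0]
    - [0,0,0]
    - [0,0,0]
    - [0,0,0]
  grip: [0,0,0,0,0,0]

```text
time_s: 13.75
eef_pos: [0.6247, -0.1364, 0.0817]
eef_rot: [[-0.999, 0.054, 0.002], [0.054, 0.999, -0.001], [-0.002, -0.001, -1.0]]
force: [0.8, 0.1, 0.5]
gripper_width: 0.0854
grasp_force: 0.0
```

```bash
python3 go.py .624 -.1365 .08 87
```

```text
t 13.75 pos [ 0.6247 -0.1364  0.0817] yang 86.9 tilt [ 0.0023 -0.0007 -1.    ] j [ -17.1   13.3  102.7    0.    63.9 -104. ] F [0.8007 0.1049 0.525 ] [ 0.0129 -0.0546 -0.0102] 0.08543405592470112 0.0
linear [ 0.001  -0.0001  0.0022] rot z -0.001114396056323762 dist 0.001814029422950912 deg 0.10029564506913857
```

drive_tool:
  linear:
    - [0.001,0,0.001]
    - [0.001,0,0.001]
    - [0.001,0,0.001]
    - [0.001,0,0.001]
    - [0.001,0,0.001]
    - [0.001,0,0.001]
    - [0.001,0,0.001]
    - [0.001,0,0.001]
    - [0.001,0,0.001]
  rotation:
    - [0,0,0]
    - [0,0,0]
    - [0,0,0]
    - [0,0,0]
    - [0,0,0]
    - [0,0,0]
    - [0,0,0]
    - [0,0,0]
    - [0,0,0]
  grip: [255,255,255,255,255,255,255,255,255]
  newtons: 40

```text
time_s: 14.5
eef_pos: [0.6237, -0.1353, 0.0805]
eef_rot: [[-0.999, 0.054, 0.001], [0.054, 0.999, 0.001], [-0.001, 0.001, -1.0]]
force: [-1.5, 2.9, 5.4]
gripper_width: 0.0388
grasp_force: 40.0
```

```bash
python3 go.py .624 -.1365 .08 87
```

```text
t 14.5 pos [ 0.6237 -0.1353  0.0805] yang 86.9 tilt [ 0.0013  0.0012 -1.    ] j [ -17.1   13.2  102.8    0.1   63.9 -104. ] F [-1.542   2.9173  5.3893] [ 0.6393  0.3036 -0.0496] 0.03880683909201588 39.97163236141205
linear [-0.0005 -0.0015  0.0007] rot z -0.0010957337437676844 dist 0.001307811749306683 deg 0.0986160369390916
```

drive_tool:
  linear:
    - [0,0.001,0]
    - [0,0.001,0]
    - [0,0.001,0]
    - [0,0.001,0.0005]
    - [0,0.001,0.0005]
    - [0,0.001,0.0005]
    - [0,0.001,0.001]
    - [0,0.001,0.001]
    - [0,0.001,0.001]
    - [0,0.001,0.001]
  rotation:
    - [0,0,0.078]
    - [0,0,0.156]
    - [0,0,0.234]
    - [0,0,0.312]
    - [0,0,0.39]
    - [0,0,0.468]
    - [0,0,0.546]
    - [0,0,0.624]
    - [0,0,0.702]
    - [0,0,0.78]
  grip: [255,255,255,255,255,255,255,255,255,255]

```text
time_s: 15.33
eef_pos: [0.6233, -0.1359, 0.0797]
eef_rot: [[-0.282, 0.959, 0.0], [0.959, 0.282, -0.001], [-0.001, -0.0, -1.0]]
force: [-3.6, -0.4, 5.6]
gripper_width: 0.0386
grasp_force: 40.1
```

```bash
python3 go.py .624 -.1353 .0787 16
```

```text
t 15.33 pos [ 0.6233 -0.1359  0.0797] yang 16.39 tilt [ 0.0002 -0.0013 -1.    ] j [-17.1  13.3 102.9  -0.1  63.8 -33.4] F [-3.5738 -0.4228  5.6395] [-0.0214  0.4908  0.0531] 0.038633791116189115 40.13909339904785
linear [0.0005 0.0012 0.0014] rot z 0.004336701530897673 dist 0.0014218158082271977 deg -0.3903031377807906
```

drive_tool:
  linear:
    - [0,0,0]
    - [0,0,0]
    - [0,0,0]
    - [0,0,0.0005]
    - [0,0,0.0005]
    - [0,0,0.0005]
    - [0,0,0.001]
    - [0,0,0.001]
    - [0,0,0.001]
    - [0,0,0.001]
  rotation:
    - [0,0,0.078]
    - [0,0,0.156]
    - [0,0,0.234]
    - [0,0,0.312]
    - [0,0,0.39]
    - [0,0,0.468]
    - [0,0,0.546]
    - [0,0,0.624]
    - [0,0,0.702]
    - [0,0,0.78]
  grip: [255,255,255,255,255,255,255,255,255,255]

```text
time_s: 16.17
eef_pos: [0.6226, -0.1357, 0.0789]
eef_rot: [[0.807, 0.591, -0.002], [0.591, -0.807, -0.001], [-0.002, -0.0, -1.0]]
force: [-6.7, 0.9, 6.9]
gripper_width: 0.0388
grasp_force: 40.3
```

drive_tool:
  linear:
    - [0,0,0]
    - [0,0,0]
    - [0,0,0]
    - [0,0,0.0005]
    - [0,0,0.0005]
    - [0,0,0.0005]
    - [0,0,0.0007]
    - [0,0,0.0007]
  rotation:
    - [0,0,0.078]
    - [0,0,0.156]
    - [0,0,0.234]
    - [0,0,0.312]
    - [0,0,0.39]
    - [0,0,0.468]
    - [0,0,0.546]
    - [0,0,0.546]
  grip: [255,255,255,255,255,255,255,255]

```text
time_s: 16.83
eef_pos: [0.6224, -0.1352, 0.0783]
eef_rot: [[0.975, -0.222, -0.002], [-0.222, -0.975, 0.0], [-0.002, 0.0, -1.0]]
force: [-6.3, 2.2, 8.2]
gripper_width: 0.0388
grasp_force: 40.4
```

```bash
python3 go.py .624 -.1353 .078 -120
```

```text
t 16.83 pos [ 0.6224 -0.1352  0.0783] yang -102.86 tilt [-0.0022  0.0002 -1.    ] j [-17.1  13.3 103.   -0.   63.8  85.8] F [-6.3049  2.2395  8.2443] [ 0.295   0.989  -0.0824] 0.03880334767076154 40.359933972358704
linear [ 0.0021 -0.0003  0.0004] rot z 0.1904994642537452 dist 0.0016390603156380991 deg -17.14495178283707
```

drive_tool:
  linear:
    - [0,0,0]
    - [0,0,0]
    - [0,0,0.0002]
    - [0,0,0.0002]
    - [0,0,0.0003]
  rotation:
    - [0,0,0.04]
    - [0,0,0.08]
    - [0,0,0.12]
    - [0,0,0.16]
    - [0,0,0.16]
  grip: [255,255,255,255,255]

```text
time_s: 17.25
eef_pos: [0.6225, -0.135, 0.0782]
eef_rot: [[0.89, -0.456, -0.002], [-0.456, -0.89, 0.0], [-0.002, 0.001, -1.0]]
force: [-6.3, 2.3, 9.1]
gripper_width: 0.0387
grasp_force: 40.4
```

```bash
python3 go.py .624 -.1353 .078 -130
```

```text
t 17.25 pos [ 0.6225 -0.135   0.0782] yang -117.14 tilt [-0.0021  0.0005 -1.    ] j [-17.1  13.4 103.   -0.   63.8 100.1] F [-6.2993  2.3493  9.0984] [ 0.3792  1.0403 -0.0879] 0.03872986883240833 40.40894329547882
linear [ 0.002  -0.0006  0.0002] rot z 0.1428885570632095 dist 0.0015665998222657964 deg -12.859970135688854
```

drive_tool:
  linear:
    - [0,0,0]
    - [0,0,0]
    - [0,0,0.0002]
    - [0,0,0.0002]
  rotation:
    - [0,0,0.03]
    - [0,0,0.06]
    - [0,0,0.09]
    - [0,0,0.09]
  grip: [255,255,255,255]

```text
time_s: 17.58
eef_pos: [0.6225, -0.1349, 0.0781]
eef_rot: [[0.817, -0.577, -0.002], [-0.577, -0.817, 0.001], [-0.002, 0.001, -1.0]]
force: [-5.7, 2.9, 8.7]
gripper_width: 0.0387
grasp_force: 40.4
```

```bash
python3 go.py .624 -.1353 .078 -130
```

```text
t 17.58 pos [ 0.6225 -0.1349  0.0781] yang -125.21 tilt [-0.0021  0.0006 -1.    ] j [-17.1  13.4 103.   -0.   63.8 108.2] F [-5.7103  2.8793  8.7113] [ 0.4618  1.0494 -0.0965] 0.0387343716524395 40.398430824279785
linear [ 0.0019 -0.0008  0.0001] rot z 0.05322616143173112 dist 0.0015664174571990647 deg -4.790354528855801
```

drive_tool:
  linear:
    - [0,0,0]
    - [0,0,0]
    - [0,0,0.0001]
    - [0,0,0.0001]
  rotation:
    - [0,0,0.03]
    - [0,0,0.06]
    - [0,0,0.08]
    - [0,0,0.08]
  grip: [255,255,255,255]

```text
time_s: 17.92
eef_pos: [0.6226, -0.1349, 0.078]
eef_rot: [[0.739, -0.674, -0.002], [-0.674, -0.739, 0.001], [-0.002, 0.001, -1.0]]
force: [-5.6, 2.5, 7.8]
gripper_width: 0.0389
grasp_force: 40.4
```

```bash
python3 go.py .624 -.1353 .078 -130
```

```text
t 17.92 pos [ 0.6226 -0.1349  0.078 ] yang -132.38 tilt [-0.0019  0.0007 -1.    ] j [-17.1  13.4 103.    0.   63.8 115.3] F [-5.5972  2.4551  7.8328] [ 0.3974  0.9903 -0.02  ] 0.03886011556958865 40.39418041706085
linear [ 0.0017 -0.0009  0.    ] rot z -0.026462976082782398 dist 0.0014818632860645713 deg 2.381667847450416
```

drive_tool:
  linear:
    - [0,0,0]
    - [0,0,0]
    - [0,0,0.0001]
    - [0,0,0.0001]
  rotation:
    - [0,0,0.03]
    - [0,0,0.06]
    - [0,0,0.06]
    - [0,0,0.06]
  grip: [255,255,255,255]

```text
time_s: 18.25
eef_pos: [0.6231, -0.1354, 0.078]
eef_rot: [[0.674, -0.738, -0.0], [-0.738, -0.674, -0.001], [0.0, 0.001, -1.0]]
force: [-4.1, 1.3, 6.3]
gripper_width: 0.0387
grasp_force: 40.3
```

```bash
python3 go.py .624 -.1353 .078 -130
```

```text
t 18.25 pos [ 0.6231 -0.1354  0.078 ] yang -137.6 tilt [-0.0004 -0.0011 -1.    ] j [-17.1  13.4 102.9  -0.1  63.7 120.6] F [-4.0794  1.3431  6.3156] [0.1818 0.6835 0.5516] 0.038672481093321553 40.25916337966919
linear [ 0.0007 -0.001   0.    ] rot z -0.0844100077562492 dist 0.0009003803742160764 deg 7.596900698062427
```

drive_tool:
  linear:
    - [0,0,0]
    - [0,0,0]
    - [0,0,0]
  rotation:
    - [0,0,0.025]
    - [0,0,0.05]
    - [0,0,0.05]
  grip: [255,255,255]

```text
time_s: 18.5
eef_pos: [0.6239, -0.1364, 0.0781]
eef_rot: [[0.614, -0.789, 0.002], [-0.789, -0.614, -0.003], [0.004, 0.001, -1.0]]
force: [-1.0, -2.0, 5.1]
gripper_width: 0.0392
grasp_force: 40.1
```

```bash
python3 go.py .624 -.1353 .078 -130
```

```text
t 18.5 pos [ 0.6239 -0.1364  0.0781] yang -142.09 tilt [ 0.0018 -0.0032 -1.    ] j [-17.1  13.4 102.9  -0.2  63.5 125.1] F [-0.9736 -1.9744  5.1059] [-0.4552  0.2372  0.9242] 0.039173285960615714 40.12331485748291
linear [-0.0011 -0.001   0.0001] rot z -0.13431815438949854 dist 0.0011390898293699922 deg 12.088633895054869
```

drive_tool:
  linear:
    - [0,0,0]
    - [0,0,0]
    - [0,0,0]
    - [0,0,-0.0003]
    - [0,0,-0.0003]
    - [0,0,-0.0005]
    - [0,0,-0.0005]
    - [0,0,-0.0007]
    - [0,0,-0.0007]
    - [0,0,-0.0007]
  rotation:
    - [0,0,-0.06]
    - [0,0,-0.12]
    - [0,0,-0.18]
    - [0,0,-0.24]
    - [0,0,-0.3]
    - [0,0,-0.36]
    - [0,0,-0.42]
    - [0,0,-0.48]
    - [0,0,-0.54]
    - [0,0,-0.6]
  grip: [255,255,255,255,255,255,255,255,255,255]

```text
time_s: 19.33
eef_pos: [0.6245, -0.1353, 0.0787]
eef_rot: [[0.999, 0.035, 0.003], [0.035, -0.999, 0.0], [0.003, -0.0, -1.0]]
force: [0.6, 1.3, 4.9]
gripper_width: 0.0387
grasp_force: 40.1
```

```bash
python3 go.py .6232 -.1353 .079 -45
```

```text
t 19.33 pos [ 0.6245 -0.1353  0.0787] yang -87.99 tilt [ 0.0034  0.0002 -1.    ] j [-17.1  13.4 102.9   0.1  63.6  70.9] F [0.5539 1.274  4.8587] [ 0.2048 -0.1006 -0.1217] 0.03870914959981164 40.140745639801025
linear [-0.0017 -0.0001 -0.0005] rot z -0.4776583967689703 dist 0.0013244919183248208 deg 42.98925570920733
```

drive_tool:
  linear:
    - [0,0,0]
    - [0,0,0]
    - [0,0,0]
    - [0,0,-0.0003]
    - [0,0,-0.0005]
    - [0,0,-0.0005]
    - [0,0,-0.0006]
    - [0,0,-0.0006]
    - [0,0,-0.0006]
    - [0,0,-0.0006]
  rotation:
    - [0,0,-0.06]
    - [0,0,-0.12]
    - [0,0,-0.18]
    - [0,0,-0.24]
    - [0,0,-0.3]
    - [0,0,-0.36]
    - [0,0,-0.42]
    - [0,0,-0.46]
    - [0,0,-0.475]
    - [0,0,-0.475]
  grip: [255,255,255,255,255,255,255,255,255,255]

```text
time_s: 20.17
eef_pos: [0.6241, -0.1343, 0.0791]
eef_rot: [[0.713, 0.702, 0.002], [0.702, -0.713, 0.002], [0.003, 0.0, -1.0]]
force: [-1.5, 3.2, 7.1]
gripper_width: 0.0389
grasp_force: 40.3
```

drive_tool:
  linear:
    - [0,0,0]
    - [0,0,0]
    - [0,0,0]
    - [0,0,0]
    - [0,0,0]
    - [0,0,0]
  rotation:
    - [0,0,0]
    - [0,0,0]
    - [0,0,0]
    - [0,0,0]
    - [0,0,0]
    - [0,0,0]
  grip: [255,255,255,255,255,255]

```text
time_s: 20.67
eef_pos: [0.6241, -0.1344, 0.0791]
eef_rot: [[0.713, 0.701, 0.002], [0.701, -0.713, 0.002], [0.003, 0.0, -1.0]]
force: [-0.9, 4.2, 7.1]
gripper_width: 0.0387
grasp_force: 40.3
```

```bash
python3 go.py
python3 - <<'E'
from h import *
ims=[]
for c in("scene","top"):
    s=imaging.snapshot(c);r,q=proj(s,[.6235,-.1353,.107]).round().astype(int); h=45 if c=="scene" else 45
    a=s["img"][r-h:r+h,q-h:q+h,::-1]; ims.append(cv2.resize(np.ascontiguousarray(a),(400,400),interpolation=cv2.INTER_CUBIC))
cv2.imwrite("pics/end.png",np.hstack(ims))
E
```

```text
t 20.67 pos [ 0.6241 -0.1344  0.0791] yang -45.47 tilt [ 0.0022  0.0018 -1.    ] j [-17.   13.3 102.9   0.2  63.7  28.4] F [-0.8974  4.2016  7.1195] [0.6795 0.1673 0.0911] 0.038683288956050305 40.30199468135834
```

View pics/end.png

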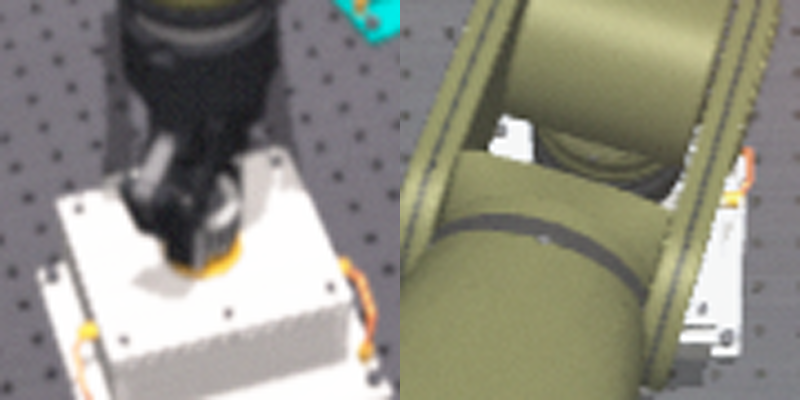

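The cap is gripped, the box is closed and no drawer shows at the front. The line on the cap is hidden, so the setting comes from the torque rise at the stop. I'm handing in.

```bash
python3 -c "
from bench import env
print(env.close_job())"
```

```text
the job is handed in; nothing more can be done
None
```

I handed the job in at about 20.7 s, with no verdict returned: the largest puck is in the nest, the drawer is shut, and the cap was bottomed and backed off about 90° (inferred from wrist torque, its line being hidden), still gripped at 40 N.

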